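Shut and latch the parts case

ROBOT

A 6-joint arm with a two-finger parallel gripper is mounted at the origin on a cart in front of the work surface, level with it; the furniture and walls round the work are solid. World frame = base frame: x ahead of the robot, y to its left, z up, the work surface at z = 0. Lengths are in mm, angles in rad, forces in N, time in s.
With the tool pointing down it reaches from about 300 to 775 mm from the base axis. Payload 14.6 kg.
Tool frame: the origin (TCP) lies between the finger pads; the fingertips stand 25 mm ahead of it and the grasp point (between the pads) lies 6 mm ahead of it; z points along the fingers, y is the line along which they close (so a half turn about z gives the same grasp; the last joint's range is limited). The gripper opens to 94 mm and grips with 3 to 60 N. Pads are 16 mm wide; open, the fingers measure 119 mm over their backs; the gripper's body (75 mm by 177 mm) begins 78 mm behind the grasp point.
Start: joints at [1.266, 0.3, 1.521, -0, 1.321, -0.067], TCP at [129.559, 534.513, 230.446] pointing down, gripper open.
Joint ranges: [-3.03, 3.03], [-0.79, 2.21], [0.23, 2.52], [-1.04, 4.18], [0, 3.07], [-2.55, 2.55]. Speed limits (rad/s): [2.22, 2.22, 2.57, 3.14, 3.14, 3.14].

INTERFACE

Orientations are given as [roll, pitch, yaw] about the fixed x, y, z axes, in that order (R = Rz(yaw) Ry(pitch) Rx(roll)).
In Python, from cell import manip gives the robot as it stands. The module is installed in compiled form; this text tells all that it offers.
- The arm moves only by the tool step_arm, never from a script. Its argument "series" is one flat list of numbers, 5 for each row, row after row: the shift along the world's x, y, z in mm, then the turn about the world's z in rad, then the closure, from 0 (fully open) to 1 (shut). In form: [dx, dy, dz, spin, jaw, dx, dy, dz, spin, jaw, ...]. A call has 1 to 20 rows; each row shifts and turns the commanded pose from where the row before left it; what a row does not reach is not made up. A row lasts 1/8 s, in which the tool goes at most 62.5 mm and 10.7 degrees, less where a joint would pass 70% of its speed; a pose out of reach is approached as far as the arm can. A call is refused whole if a number of a shift passes 62.5 or a number of a turn 0.188, either way. A call with a gripper value outside its range is refused whole. The fingers move at their own pace and stop on an object; "squeeze" is the grip in N (left out, the last holds). Time passes only in rows, so rows that do not move let the fingers close. It gives the time, the measured TCP pose, the force, the opening and the grip force at its end, in the units of the state.
- manip.read_state(): the state, without advancing time (a new reading comes with each control period).
- manip.camera(name): name is "scene" or "top"; returns (picture, depth): 480x640x3 uint8, blue, green, red; 480x640 float32, mm along the optical axis (not along the pixel's ray), 0 where there is no reading.
- manip.camera_info(name): a dict with "fovy" (degrees; the focal length in pixels is half the picture's height over the tangent of half this angle, whatever the lens; pixels are square), "cx", "cy" (the principal point, pixels), "eye" and "orientation" of the camera in the world. Camera axes: x right, y down, z forward; pixel columns grow to the right and rows downward; lengths in mm; the calibration is good to about 2 mm. A picture is of the moment at which its call begins. camera_info takes no time and is no camera call.
- manip.sign_off(): hands the job in; it is judged then, once.
The state is a dict: "clock": time; "joints": joint angles; "qd": joint speeds; "effort": joint torques, N m; "eef_pos": TCP position; "eef_rot": TCP orientation; "wrist_force": force on the tool from outside, world axes, zero at the start; "moment": the same for the moment, N m; "finger_gap": finger opening in mm; "finger_force": force on a finger pad.
Only numpy, scipy, OpenCV 4.12 (cv2) and the standard library are available. Lean on these libraries where they do the work, as an engineer would, in place of code of your own. Each camera call takes 0.05 s, during which the arm holds its last target. There are 200 camera calls.

TASK

Close up the small-parts case on the bench: with your fingertips, push its open lid over until it lies fully shut, and only then push the orange latch at the front home against the case. Do not pinch, lift or carry anything or shove the case out of its place, and leave the jar, tape measure and screwdriver round it as they are.

Things in the scene. Friction and masses are not known exactly. Their poses are not given: they have to be found in the camera images.
- parts_case: Black compartment case, 185 (x) x 253 (y) x 49 (z, lid shut) mm, 0.4 to 0.9 kg, loose on the worktop. Origin: centre of its underside; z up; hinge on its +x side (away from the robot, turned up to 0.35 rad either way), front wall with the latch on its -x side. Walls span x -87 to +84, y -124 to +126 mm, up to z 42 mm.
- parts_case_lid (a joint): Angle of the see-through lid, rad: 0 shut (level), 1.83 fully open (leaning back). A 5 mm sheet, 171 mm from hinge to free edge, 246 mm wide. Starts at 1.42 to 1.7, free edge about 0.21 m above the worktop. Friction keeps it standing near upright; pushed from its back (+x) face with about 1 N it tips, and below about 1.0 to 1.3 rad it sinks shut by its own weight in 1 to 2 s.
- lid_hinge (a point): Middle of the lid's hinge line: x +86, y +1, z +46 mm in the case's frame; the line runs along the case's y. Axes turn with the lid: -x along it to its free edge, z the normal of its outer face. With the lid at angle a, a lid point r from the hinge lies at x = 86 - r cos(a), z = 46 + r sin(a) mm in the case's frame.
- lid_edge (a point): Point in the middle of the lid's width, 167 mm from the hinge line and 4 mm short of the free edge, in the middle of the sheet's 5 mm thickness. Axes as lid_hinge.
- lid_mid (a point): Middle of the lid sheet, 88 mm from the hinge line. Axes as lid_hinge. The shut lid's flat top lies at z = 48 mm.
- parts_case_latch (a joint): Angle of the orange latch, rad: 0 home (hanging straight down on the case front when the lid is shut), 1.22 swung right out. A flap 45 mm wide, 22 mm long, 3 mm thick, hinged at its upper edge to the lid's free edge (x -91, y +1, z +46 mm in the case's frame, lid shut). Starts at 0.55 to 0.85, stays where left. A slow push of 1 to 2 N towards the case (+x) on its lower part turns it home.
- latch_mid (a point): Middle of the orange latch flap, 11 mm from its hinge; when home at x -91, y +1, z +35 mm in the case's frame, its outer face at x -92.5 mm. Axes turn with the flap: x is its normal, z runs up to its hinge edge.
- jar: Glass jar with a lid, 56 mm across and 90 mm tall, standing beside the case on its left. Origin: centre of its underside. To be left alone.
- tape_measure: Yellow tape measure, 43 x 79 x 66 mm, beside the case on its right. Origin: centre of its underside. To be left alone.
- screwdriver: Red-handled screwdriver, 30 x 214 x 33 mm, lying to the right of the case. Origin: centre of its underside, long along its y. To be left alone.

How it is judged:
By the outcome, as a careful person would: the job done as asked, in the order asked, and still so for the second after the job is handed in, with the robot touching nothing.
It also fails if it takes over 51 s, if anything falls off the work surface, if the arm or the gripper's body presses on something with over 40 N, if the wrist force passes 120 N, or if a joint passes its speed limit or range.

## Working session

There is one attempt and no reset: what is moved stays moved. The work goes in short steps, Python scripts to look and compute and a tool call to move; the robot and the scene stay as the last step left them, time stands still between calls to the robot, and variables do not carry over. Pictures are saved under pics/ and viewed, at most 10 in all, crops included, and the job is handed in when it is done.

Besides the shell and the picture viewer there is one more tool, called after "Request:" as name(argument=value, ...) on one line, values as JSON. step_arm: Moves the arm, as the interface text tells. Its arguments: {"type":"object","properties":{"series":{"type":"array"},"squeeze":{"type":"number"}},"required":["series"]}

```bash
mkdir -p pics; cat > h.py <<'E'
from cell import manip
import numpy as np, cv2
from scipy.spatial.transform import Rotation as Rn
def K(n):
    i=manip.camera_info(n); f=240/np.tan(np.radians(i["fovy"])/2); return i,f
def rot(i):
    o=np.array(i["orientation"],float)
    return o if o.shape==(3,3) else Rn.from_euler('xyz',o).as_matrix()
def pts(n,uv,d):
    i,f=K(n); uv=np.atleast_2d(uv).astype(float); d=np.atleast_1d(d)
    c=np.c_[(uv[:,0]-i["cx"])/f*d,(uv[:,1]-i["cy"])/f*d,d]
    return c@rot(i).T+np.array(i["eye"])
def cloud(n,d):
    v,u=np.indices(d.shape); return pts(n,np.c_[u.ravel(),v.ravel()],d.ravel()).reshape(480,640,3)
E
python3 - <<'E'
from h import *
for n in("scene","top"):
    p,d=manip.camera(n); cv2.imwrite(f"pics/{n}0.png",p); np.save(f"{n}0.npy",d); print(manip.camera_info(n))
print(manip.read_state())
E
```

```text
{'fovy': 45.90394733162978, 'cx': 320.8171750204747, 'cy': 234.85206383861862, 'eye': array([-182.6487513 , -431.38996621,  746.7293244 ]), 'orientation': array([-2.21051679e+00, -4.77331504e-05, -1.04907404e+00])}
{'fovy': 49.557258270268015, 'cx': 317.6819429161897, 'cy': 243.02591096916476, 'eye': array([ 502.85843805,   34.99593947, 1111.41488485]), 'orientation': array([-3.05955153, -0.0058009 , -1.56358254])}
{'clock': 0.1, 'joints': array([ 1.26640555e+00,  3.00404282e-01,  1.52152190e+00,  1.01052909e-05,
        1.32068126e+00, -6.66115480e-02]), 'qd': array([ 0.00079743, -0.00208891, -0.00103251,  0.00095473,  0.00028853,
        0.00160113]), 'effort': array([ 2.06718294e-03, -5.32649946e+01, -3.53284550e+01,  7.10594212e-02,
        2.34706578e-02, -4.55282395e-05]), 'eef_pos': array([129.49430942, 534.32568191, 229.94799773]), 'eef_rot': array([-3.14058076e+00, -7.73134890e-05,  2.90381088e+00]), 'wrist_force': array([-0.58355157, -0.38168996, -0.33728202]), 'moment': array([0.05225133, 0.00903031, 0.01399543]), 'finger_force': 0.0, 'finger_gap': 93.72019034861421}
```

View pics/scene0.png

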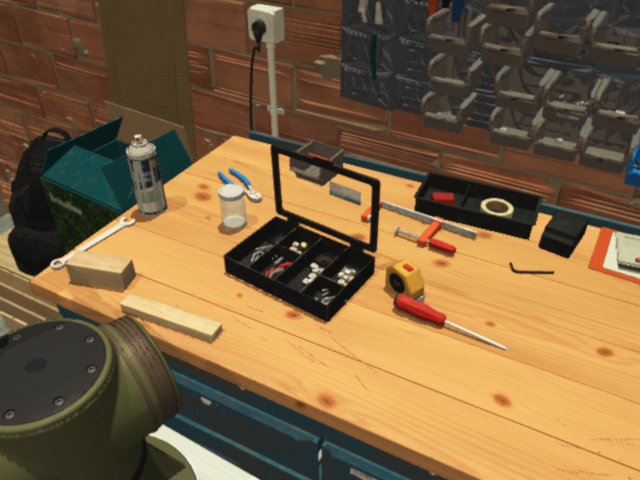

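View pics/top0.png

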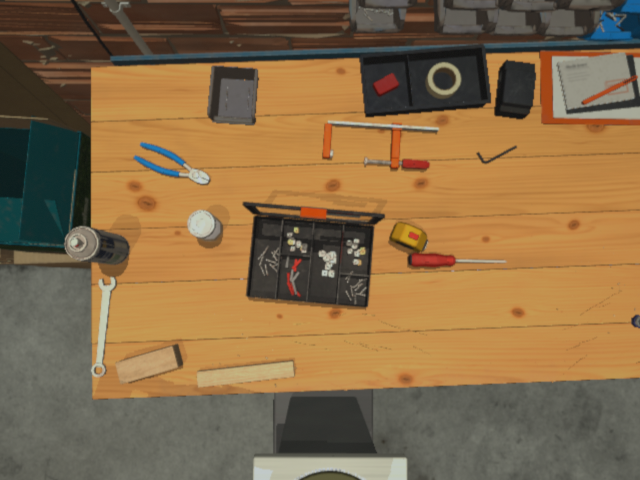

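The scene view shows the case at about (300,265) with its lid standing up behind it, its frame top running (275,150)-(378,182). The jar is at (232,207), the tape measure at (405,280) and the screwdriver at (420,310). In the top view the rim spans about (248,215)-(372,306) and the orange latch is at (314,212), on the lid's free edge.

```bash
python3 - <<'E'
from h import *
p=cv2.imread("pics/top0.png"); d=np.load("top0.npy"); C=cloud("top",d)
roi=np.zeros((480,640),bool); roi[195:320,235:395]=1
dark=(p.max(2)<75)&(d>0)&roi
rim=dark&(C[...,2]>34)&(C[...,2]<50)
P=C[rim]; r=cv2.minAreaRect(P[:,:2].astype(np.float32)); print("rim",len(P),r, np.median(P[:,2]))
print(cv2.boxPoints(r))
hi=roi&(d>0)&(C[...,2]>60)&(C[...,2]<260); P=C[hi]; print("lid top", len(P),P.min(0),P.max(0))
def orange(p): 
    h=cv2.cvtColor(p,cv2.COLOR_BGR2HSV); return (h[...,0]>3)&(h[...,0]<14)&(h[...,1]>200)&(h[...,2]>150)
o=orange(p)&roi; v,u=np.nonzero(o); Q=C[o]; print("latch",len(Q),u.mean(),v.mean(),Q.min(0),Q.max(0),np.median(Q,0))
ps=cv2.imread("pics/scene0.png"); ds=np.load("scene0.npy"); S=cloud("scene",ds)
roi=np.zeros((480,640),bool); roi[140:255,268:385]=1
m=roi&(ps.max(2)<75)&(S[...,2]>60)&(S[...,2]<240)&(S[...,0]<720)&(ds>0); P=S[m]
# 2-point: lid plane fit
c=P.mean(0);U,s,V=np.linalg.svd(P-c,full_matrices=False); print("lid scene",len(P),c,P.min(0),P.max(0),"normal",V[2],"long",V[0],s/len(P)**.5)
n=V[2]*np.sign(V[2][0]); yaw=np.arctan2(n[1],n[0]); print("yaw",yaw,"lid ang", np.pi/2-np.arcsin(-n[2]) if 0 else (np.pi/2+np.arcsin(-n[2])))
top=P[P[:,2]>P[:,2].max()-12]; print("top edge",top[np.argmin(top[:,1])],top[np.argmax(top[:,1])])
for nm,I in(("top",(p,C)),):
  for b in((180,200,245,250),(225,385,262,430),(250,405,272,510)):
    q=I[1][b[0]:b[2],b[1]:b[3]].reshape(-1,3); q=q[q[:,2]>10]; print(b,q.min(0).round(),q.max(0).round())
E
```

```text
rim 696 ((554.8020629882812, 44.66276550292969), (247.6291046142578, 166.7384796142578), 85.33995056152344) 40.312975289898304
[[461.6493  -71.96928]
 [627.83655 -85.51571]
 [647.95483 161.2948 ]
 [481.76758 174.84125]]
lid top 1281 [615.60972077 -85.59354334  60.03878496] [651.58961546 163.09396385 241.67802799]
latch 210 313.0190476190476 212.34285714285716 [502.85843805  18.23775924 221.39270017] [ 636.68473145   59.4559495  1111.41488485] [628.00110048  38.79984656 231.32355612]
lid scene 1852 [634.71073481  26.77477462 161.84031972] [620.66874258 -89.1853968   60.047704  ] [652.56732561 160.66622447 226.39233221] normal [-0.99596797  0.08379509 -0.03203398] long [-0.08278479 -0.99606432 -0.03166316] [90.85970498 59.33921942  1.74079459]
yaw -0.08393664345424236 lid ang 1.5387568658031654
top edge [627.32134765 -86.46000717 214.73248738] [645.51801844 156.51661014 219.41422108]
(180, 200, 245, 250) [503.  35.  10.] [ 727.  282. 1111.]
(225, 385, 262, 430) [ 503. -205.   11.] [ 633.   35. 1111.]
(250, 405, 272, 510) [ 503. -345.   10.] [ 580.   35. 1111.]
```

Request:
step_arm(series=[0,0,35,0.155,1,0,0,35,0,1,35,-28.5,0,0,1,35,-28.5,0,0,1,35,-28.5,0,0,1,35,-28.5,0,0,1,35,-28.5,0,0,1,35,-28.5,0,0,1,35,-28.5,0,0,1,35,-28.5,0,0,1,35,-28.5,0,0,1,35,-28.5,0,0,1,35,-28.5,0,0,1,35,-28.5,0,0,1,35,-28.5,0,0,1,35,-28.5,0,0,1,35,-28.5,0,0,1,30,-28.5,0,0,1], squeeze=3)

```text
clock: 2.35
eef_pos: [685.5, 77.4, 299.8]
eef_rot: [-3.141, -0.001, 3.059]
wrist_force: [-1.1, 0.5, -0.3]
finger_gap: 0.7
finger_force: 0.0
```

Request:
step_arm(series=[0,0,-28,0,1,0,0,-28,0,1,0,0,-29,0,1,0,0,0,0,1,-10,0.8,0,0,1,-10,0.8,0,0,1,-8,0.7,0,0,1,-8,0.7,0,0,1,-8,0.7,0,0,1,-8,0.7,0,0,1,-8,0.7,0,0,1])

```text
clock: 3.72
eef_pos: [624.0, 83.7, 215.4]
eef_rot: [-3.142, -0.0, 3.059]
wrist_force: [0.0, -0.5, -0.0]
finger_gap: 0.3
finger_force: 0.1
```

```bash
python3 - <<'E'
from h import *
p,d=manip.camera("scene"); cv2.imwrite("pics/s1.png",p[100:400,150:550])
E
```

```text
(no output)
```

View pics/s1.png

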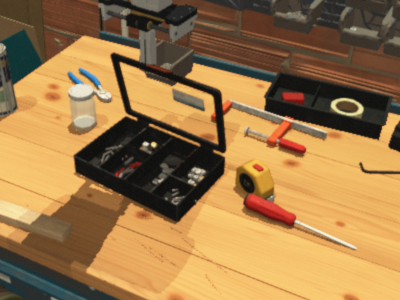

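The crop shows the fingers behind the lid, with the free edge at (112,57)-(222,95) leaning a little forward. The case hasn't moved and the neighbours are untouched. I'll keep pushing.

Request:
step_arm(series=[-8,0.7,0,0,1,-8,0.7,0,0,1,-8,0.7,0,0,1,-8,0.7,0,0,1,-8,0.7,0,0,1,-8,0.7,0,0,1,-8,0.7,0,0,1,-8,0.7,0,0,1,-8,0.7,0,0,1,-8,0.7,0,0,1,0,0,0,0,1,0,0,0,0,1,0,0,0,0,1,0,0,0,0,1,0,0,0,0,1,0,0,0,0,1])

```text
clock: 5.78
eef_pos: [544.6, 90.6, 215.4]
eef_rot: [-3.142, -0.0, 3.059]
wrist_force: [0.4, -0.1, 0.1]
finger_gap: 0.7
finger_force: 0.0
```

```bash
python3 - <<'E'
from h import *
p,d=manip.camera("scene"); cv2.imwrite("pics/s2.png",p[100:400,150:550])
E
```

```text
(no output)
```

View pics/s2.png

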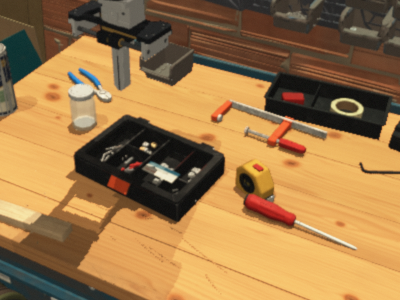

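The crop shows the lid lying down on the case, with the orange latch swung out at (119,185). Next I'll measure the lid level, the case pose and the latch.

```bash
cat > m.py <<'E'
from h import *
from scipy.optimize import least_squares
p,d=manip.camera("scene"); C=cloud("scene",d)
O=np.array([556.2,43.5]); t=-.082
R=np.array([[np.cos(t),-np.sin(t)],[np.sin(t),np.cos(t)]])
L=C.copy(); L[...,:2]=(C[...,:2]-O)@R
ok=(d>0)
h=cv2.cvtColor(p,cv2.COLOR_BGR2HSV)
m=ok&(p.max(2)<75)&(L[...,2]>40)&(L[...,2]<80)&(abs(L[...,0])<100)&(abs(L[...,1])<135)
P=L[m]; 
for a,b in((-100,-75),(-75,-40),(-40,0),(0,40),(40,75),(75,100)):
    s=(P[:,0]>a)&(P[:,0]<b); print(a,b,s.sum(),np.percentile(P[s],[10,50,90],axis=0)[:,2].round(1) if s.any() else '')
q=P[P[:,2]>44]; r=cv2.minAreaRect(q[:,:2].astype(np.float32)); print("lid rect local (exp centre ~0,1)",r)
o=ok&(h[...,0]>3)&(h[...,0]<14)&(h[...,1]>170)&(h[...,2]>90)&(L[...,0]<-60)&(L[...,0]>-140)&(abs(L[...,1])<50)
v,u=np.nonzero(o); print("latch",len(v),u.mean(),v.mean()); Q=L[o]
print(np.percentile(Q,[2,25,50,75,98],axis=0).round(1))
k=np.polyfit(Q[:,2],Q[:,0],1); print("angle",np.arctan(k[0]), "slope x vs z")
E
python3 m.py
```

```text
-100 -75 919 [42.6 49.5 51.7]
-75 -40 389 [43.2 49.6 51.6]
-40 0 281 [41.2 49.2 51.4]
0 40 279 [40.8 48.4 51.3]
40 75 612 [43.8 49.3 51.7]
75 100 192 [48.2 49.8 51.3]
lid rect local (exp centre ~0,1) ((-2.5174636840820312, -2.2939071655273438), (181.67013549804688, 249.14871215820312), 0.4988022744655609)
latch 253 268.0355731225296 284.5375494071146
[[-105.9  -22.5    8.9]
 [-102.7  -11.9   35.3]
 [ -98.6   -1.8   39.7]
 [ -95.1   10.5   43.8]
 [ -87.3   22.    49. ]]
angle 0.21077410338390618 slope x vs z
```

The lid is level at about 49.5 mm from front to back, and the case is in place. I'll press its front edge gently to make sure it's fully shut.

Request:
step_arm(series=[-27,2,-30,0,1,-28,2.5,-30,0,1,0,0,-30,0,1,0,0,-30,0,1,0,0,-15,0,1,0,0,-3,0,1,0,0,-2,0,1,0,0,-1,0,1,0,0,0,0,1])

```text
clock: 7.0
eef_pos: [489.8, 95.1, 74.9]
eef_rot: [3.141, 0.001, 3.059]
wrist_force: [0.3, -0.1, -0.5]
finger_gap: 0.6
finger_force: 0.0
```

Request:
step_arm(series=[0,0,-1,0,1,0,0,-1,0,1,0,0,0,0,1])

```text
clock: 7.38
eef_pos: [489.7, 95.2, 73.1]
eef_rot: [3.142, 0.0, 3.059]
wrist_force: [-4.1, -0.2, 8.8]
finger_gap: 0.4
finger_force: 4.8
```

Request:
step_arm(series=[0,0,20,0,1,0,0,20,0,1,-21,-13,0,0,1,-21,-13.5,0,0,1,-21,-13.5,0,0,1,0,0,-25,0,1,0,0,-25,0,1,0,0,-22,0,1,0,0,0,0,1,0,0,0,0,1])

```text
clock: 8.62
eef_pos: [427.0, 55.1, 41.2]
eef_rot: [3.142, 0.001, 3.059]
wrist_force: [0.0, 0.3, 0.7]
finger_gap: 0.5
finger_force: 0.0
```

```bash
python3 m.py; python3 -c "
from h import *
p,d=manip.camera('scene'); cv2.imwrite('pics/s3.png',cv2.resize(p[200:350,200:400],None,fx=3,fy=3))
s=manip.read_state(); print(s['eef_pos'],s['wrist_force'])"
```

```text
-100 -75 432 [41.8 49.  51.6]
-75 -40 237 [43.8 49.7 51.7]
-40 0 146 [42.7 49.4 51.2]
0 40 153 [41.  48.4 50.7]
40 75 520 [43.6 49.2 51.5]
75 100 161 [47.9 49.7 51.4]
lid rect local (exp centre ~0,1) ((-2.0135345458984375, -3.6592941284179688), (245.96054077148438, 179.68743896484375), 89.55101013183594)
latch 150 269.99333333333334 286.12666666666667
[[-106.   -22.     5.6]
 [-102.7  -11.9   34.4]
 [ -98.9   -4.9   38.6]
 [ -94.6    1.7   43.4]
 [ -85.9   12.5   48.6]]
angle -0.0251382026499707 slope x vs z
[427.07662973  55.16087579  41.33907067] [ 0.85861336 -0.23838187 -0.10101321]
```

View pics/s3.png

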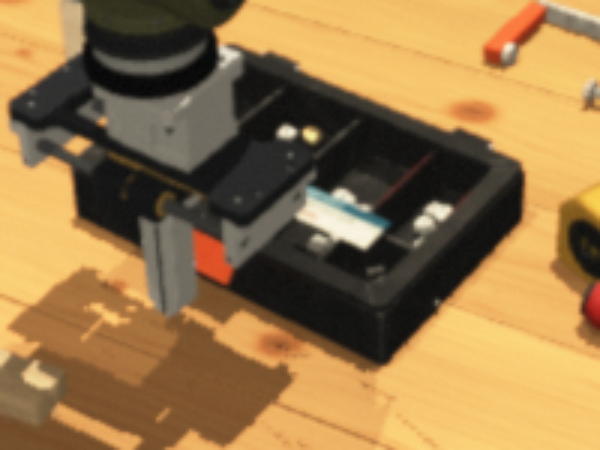

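The fingertips are in front of the latch flap, at (170,270) in the crop, with the orange visible beside them. I'll push slowly in +x'.

Request:
step_arm(series=[4,-0.3,0,0,1,4,-0.3,0,0,1,4,-0.3,0,0,1,2,-0.2,0,0,1,2,-0.2,0,0,1,1,-0.1,0,0,1,1,-0.1,0,0,1,1,-0.1,0,0,1,1,-0.1,0,0,1,0,0,0,0,1])

```text
clock: 9.98
eef_pos: [446.8, 53.4, 40.5]
eef_rot: [3.142, 0.0, 3.059]
wrist_force: [0.8, 0.6, -0.0]
finger_gap: 0.7
finger_force: 0.0
```

Request:
step_arm(series=[1,-0.1,0,0,1,1,-0.1,0,0,1,1,-0.1,0,0,1,0,0,0,0,1])

```text
clock: 10.48
eef_pos: [449.7, 53.1, 40.5]
eef_rot: [3.142, 0.0, 3.059]
wrist_force: [-0.1, 1.2, 0.2]
finger_gap: 0.4
finger_force: 0.0
```

Request:
step_arm(series=[1,-0.1,0,0,1,1,-0.1,0,0,1,0,0,0,0,1])

```text
clock: 10.85
eef_pos: [451.7, 52.9, 40.5]
eef_rot: [-3.142, 0.0, 3.059]
wrist_force: [-0.1, -0.2, 1.3]
finger_gap: 0.5
finger_force: 0.0
```

Request:
step_arm(series=[1,-0.1,0,0,1,1,-0.1,0,0,1,0,0,0,0,1])

```text
clock: 11.22
eef_pos: [453.7, 52.7, 40.5]
eef_rot: [-3.142, 0.0, 3.059]
wrist_force: [-0.7, -0.2, 0.3]
finger_gap: 0.5
finger_force: 0.0
```

Request:
step_arm(series=[1,-0.1,0,0,1,0,0,0,0,1])

```text
clock: 11.48
eef_pos: [454.6, 52.6, 40.5]
eef_rot: [3.142, 0.0, 3.059]
wrist_force: [-0.0, -0.4, 0.2]
finger_gap: 0.4
finger_force: 0.2
```

```bash
python3 m.py; python3 -c "
from h import *
p,d=manip.camera('scene'); cv2.imwrite('pics/s4.png',cv2.resize(p[220:340,210:370],None,fx=5,fy=5,interpolation=2))
s=manip.read_state(); print(s['eef_pos'],s['wrist_force'])"
```

```text
-100 -75 740 [42.3 49.2 51.5]
-75 -40 303 [43.3 49.5 51.6]
-40 0 178 [41.7 49.3 51.5]
0 40 131 [41.1 48.4 51.7]
40 75 500 [43.7 49.5 51.8]
75 100 139 [48.  49.7 51.3]
lid rect local (exp centre ~0,1) ((-1.0269012451171875, -3.53216552734375), (182.93478393554688, 248.52801513671875), 0.10458667576313019)
latch 44 276.6818181818182 289.6136363636364
[[-123.9  -48.9    1. ]
 [ -93.3  -21.6   29.5]
 [ -92.5  -18.5   34.5]
 [ -91.6  -16.    41.8]
 [ -89.5   48.5   48.6]]
angle 0.4388895382280635 slope x vs z
[454.56011993  52.60041679  40.44191143] [-0.59667714 -0.42661033 -0.76145343]
```

View pics/s4.png

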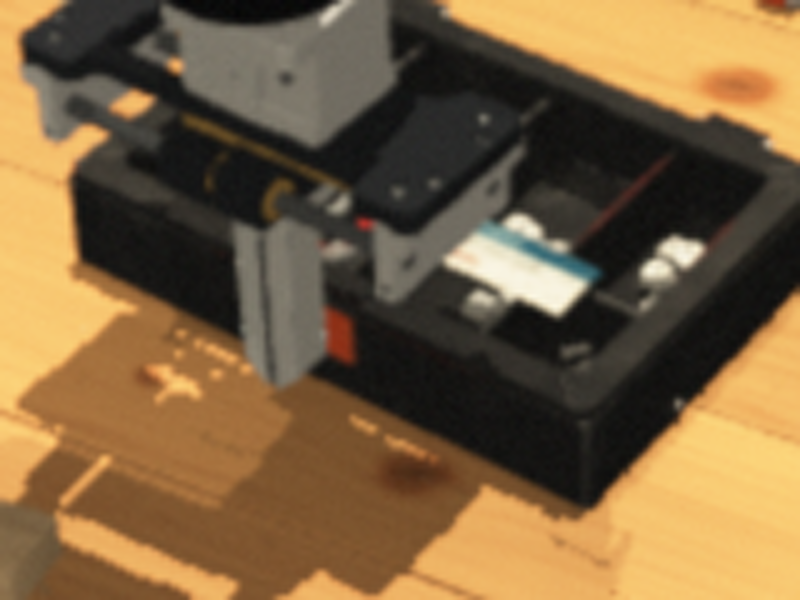

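The latch, at (340,335) in the crop, is nearly flat on the front. I'll go in half-millimetre steps until the force rises.

Request:
step_arm(series=[0.5,0,0,0,1,0.5,-0.1,0,0,1,0,0,0,0,1])

```text
clock: 11.95
eef_pos: [454.7, 52.6, 40.3]
eef_rot: [-3.141, -0.002, 3.059]
wrist_force: [-8.1, 0.9, 4.7]
finger_gap: 0.1
finger_force: 3.7
```

Request:
step_arm(series=[0.5,0,0,0,1,0,0,0,0,1])

```text
clock: 12.2
eef_pos: [455.3, 52.5, 40.3]
eef_rot: [-3.141, -0.002, 3.059]
wrist_force: [-7.6, 0.6, 5.6]
finger_gap: 0.6
finger_force: 3.7
```

The force rose sharply, so the flap is against the case. I'll back off, retreat and check.

Request:
step_arm(series=[-3,0.2,0,0,1,-10,0.8,0,0,1,-25,2,0,0,1,-30,2,0,0,1,-10,0,40,0,1,0,40,40,0,1,0,40,40,0,1,0,40,20,0,1,0,40,0,0,1,0,40,0,0,1,0,0,0,0,1,0,0,0,0,1])

```text
clock: 13.7
eef_pos: [377.7, 257.0, 180.2]
eef_rot: [-3.141, -0.0, 3.059]
wrist_force: [0.3, -0.3, 0.3]
finger_gap: 0.6
finger_force: 0.0
```

```bash
python3 m.py; python3 -c "
from h import *
p,d=manip.camera('scene'); cv2.imwrite('pics/s5.png',cv2.resize(p[170:350,200:440],None,fx=3.3,fy=3.3,interpolation=2))"
```

```text
-100 -75 874 [42.4 49.5 51.6]
-75 -40 412 [43.9 49.6 51.6]
-40 0 272 [41.3 49.1 51.6]
0 40 279 [40.6 48.9 51.5]
40 75 588 [43.9 49.1 51.7]
75 100 208 [48.3 49.7 51.3]
lid rect local (exp centre ~0,1) ((-1.9617462158203125, -2.9336700439453125), (179.8782196044922, 248.4681396484375), 0.3377018868923187)
latch 163 270.5644171779141 283.3006134969325
[[-93.7 -22.2  18.4]
 [-92.3 -13.   31.5]
 [-91.5  -1.1  37.7]
 [-90.6  10.1  42.9]
 [-89.2  19.6  49.3]]
angle 0.09733355916634619 slope x vs z
```

View pics/s5.png

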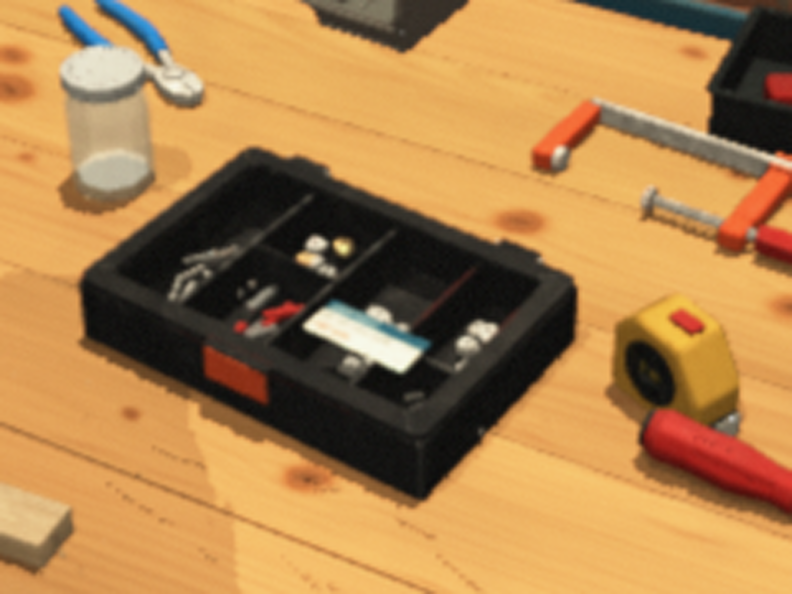

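The picture shows the lid level and shut, and the latch flat on the front at (235,372). The jar, tape measure and screwdriver are where they were, and the robot is clear.

```bash
python3 -c "
from cell import manip
print(manip.sign_off())"
```

```text
the job is handed in; nothing more can be done
None
```

The job is handed in, with no verdict shown: the lid is fully shut, the latch was then pushed home against the case, the case stayed in place within measurement, and the jar, tape measure and screwdriver were left alone.

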